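# Pile cover plates squarely on the pack counter and count the pack

### The job

Make up a pack of three cover plates: take the two plates from the sloped rack and set them down, one after the other, squarely on the plate that already lies on the counter, so that all three make one neat pile with flush edges. Do not drop the plates, and leave the bottom plate and the other things where they are. When the pile is complete, and not before, press the green button fully down and let it come up again.

Things in the scene. Friction and masses are not known exactly. Their poses are not given: they have to be found in the camera images.
- plate_base: aluminium cover plate lying flat on the counter's platform, the bottom one of the pile: loose rectangular plate, 110 long (its x) x 52 wide (its y) x 14 thick (its z), 0.14 to 0.28 kg, four dark bolt holes and a circle drawn on it. Origin at the centre of its underside. It may lie a few mm and degrees off the platform's centre.
- plate_1: loose aluminium cover plate, the same as plate_base (110 x 52 x 14 mm, origin at the centre of its underside, z out of its upper face). It starts on the rack's +y bed, sloping 25 degrees: its x points up the slope, roughly to the robot's right, its z leans to the robot's left. Its long edges overhang the bed by 8 mm each; grip across the 52 mm width.
- plate_2: the same plate again, on the rack's other bed (-y side); the plates' centre lines are 90 mm apart.
- rack: blue and grey rack, fixed; origin on the worktop under its centre; base 150 (x) x 160 (y) x 8 mm. Its two beds, 36 wide, 122 long, at y = +45 and -45 mm, rise along its +x at 25 degrees; mid-bed upper face 55 mm above the worktop. A 9 mm lip at the low end stops the plate: lift plates square to the bed first. Plates on it reach 91 mm high.
- counter: grey pack counter, fixed to the worktop; origin on the worktop under its centre; housing 200 (x) x 92 (y) x 22 high. A black platform 128 x 72, top 28 mm above the worktop, is centred 32 mm along its +x; the green button stands at -70 mm along x (the end nearer the robot).
- count_button_top (a point): centre of the top face of the round green push button on the counter, diameter 32 mm; it is pressed straight down.
- count_button (a joint): travel of that button in m: 0 released, 0.006 fully down; a spring pushes it back up, fully down takes about 5 N.
- grease_tub: bystander, loose: yellow-lidded grease tub, diameter 66, 42 high; origin under its centre (mm).
- oil_bottle: bystander, loose: small white dropper bottle with red nozzle, diameter 38, 126 high; origin under its centre (mm).
- screwdriver: bystander, loose: flat screwdriver with red grip, 190 long, 26 thick, lying flat along its own y axis; origin under its centre (mm).
- pin_case: bystander, loose: blue steel case, 52 x 79 x 25 high; origin under its centre (mm).
- spare_ring: bystander, loose: orange ring, outer diameter 70, 12 high; origin under its centre (mm).

How it is judged:
On the way, in this order (a step that is already met when the one before it is completed fails the run):
1. one rack plate lies squarely on the bottom plate, let go (angle between plate_base's own z axis and vertical below 0.05 rad and distance of plate_base from where it was at the start of the episode below 0.02 m and ((horizontal distance between plate_1 and plate_base below 0.008 m and angle between the x axis of plate_1 and the x axis of plate_base, either way round below 0.12 rad and angle between plate_1's own z axis and vertical below 0.05 rad and z of plate_1 in the frame of plate_base between 0.01 and 0.018 m and contact force between the fingers and plate_1 below 0.1 N) or (horizontal distance between plate_2 and plate_base below 0.008 m and angle between the x axis of plate_2 and the x axis of plate_base, either way round below 0.12 rad and angle between plate_2's own z axis and vertical below 0.05 rad and z of plate_2 in the frame of plate_base between 0.01 and 0.018 m and contact force between the fingers and plate_2 below 0.1 N))), for 0.2 s.
2. the other rack plate lies squarely on top, let go (angle between plate_base's own z axis and vertical below 0.05 rad and distance of plate_base from where it was at the start of the episode below 0.02 m and ((horizontal distance between each of plate_1, plate_2 and plate_base below 0.008 m and angle between the x axis of each of plate_1, plate_2 and the x axis of plate_base, either way round below 0.12 rad and angle between each of plate_1, plate_2's own z axis and vertical below 0.05 rad and z of plate_1 in the frame of plate_base between 0.01 and 0.018 m and z of plate_2 in the frame of plate_base between 0.024 and 0.032 m) or (horizontal distance between each of plate_2, plate_1 and plate_base below 0.008 m and angle between the x axis of each of plate_2, plate_1 and the x axis of plate_base, either way round below 0.12 rad and angle between each of plate_2, plate_1's own z axis and vertical below 0.05 rad and z of plate_2 in the frame of plate_base between 0.01 and 0.018 m and z of plate_1 in the frame of plate_base between 0.024 and 0.032 m)) and contact force between the fingers and plate_1 below 0.1 N and contact force between the fingers and plate_2 below 0.1 N and contact force between the fingers and plate_base below 0.1 N), for 0.2 s.
3. the button is pressed fully down (value of joint count_button above 0.0048 m), for 0.05 s.
At the end, for the whole second after the job is handed in: Both rack plates lie flat on the bottom plate, one on the other in either order, centres within 8 mm and edges within 0.12 rad of the bottom plate's; the bottom plate is within 20 mm of its start; all at rest and let go; the button is up again (all of step 2 and value of joint count_button below 0.001 m and linear speed of each of plate_1, plate_2, plate_base below 0.01 m/s); the robot touches nothing.
It fails at once if the button is pressed down while the pile is not complete (value of joint count_button above 0.003 m and not ((horizontal distance between each of plate_1, plate_2 and plate_base below 0.008 m and angle between the x axis of each of plate_1, plate_2 and the x axis of plate_base, either way round below 0.12 rad and angle between each of plate_1, plate_2's own z axis and vertical below 0.05 rad and z of plate_1 in the frame of plate_base between 0.01 and 0.018 m and z of plate_2 in the frame of plate_base between 0.024 and 0.032 m) or (horizontal distance between each of plate_2, plate_1 and plate_base below 0.008 m and angle between the x axis of each of plate_2, plate_1 and the x axis of plate_base, either way round below 0.12 rad and angle between each of plate_2, plate_1's own z axis and vertical below 0.05 rad and z of plate_2 in the frame of plate_base between 0.01 and 0.018 m and z of plate_1 in the frame of plate_base between 0.024 and 0.032 m))).
It fails at once if a plate is dropped (falls faster than 0.5 m/s, about 13 mm of fall, with no finger on it) ((contact force between the fingers and plate_1 below 0.05 N and linear speed of plate_1 above 0.5 m/s) or (contact force between the fingers and plate_2 below 0.05 N and linear speed of plate_2 above 0.5 m/s)).
It fails at once if a bystander is moved by more than 30 mm (distance of any of grease_tub, oil_bottle, screwdriver, pin_case, spare_ring from where it was at the start of the episode above 0.03 m).
It also fails if it takes over 61 s, if anything falls off the work surface, if the arm or the gripper's body presses on something with over 40 N, if the wrist force passes 120 N, or if a joint passes its speed limit or range.

### The arm

A 7-joint arm with a two-finger parallel gripper is mounted at the origin on a cart in front of the work surface, level with it; the furniture and walls round the work are solid. World frame = base frame: x ahead of the robot, y to its left, z up, the work surface at z = 0. Lengths are in m, angles in rad, forces in N, time in s.
With the tool pointing down it reaches from about 0.35 to 0.9 m from the base axis. Payload 19.9 kg.
Tool frame: the origin (TCP) lies on the centre line of the jaws, within the pads' length; the fingertips stand 14 mm ahead of it and the grasp point (between the pads) lies 5 mm behind it (env.tcp_to_tips is the distance from the TCP to the fingertips, in m); z points along the fingers, y is the direction in which the jaws open and shut (so a half turn about z gives the same grasp; the last joint's range is limited). The gripper opens to 85 mm and grips with 20 to 120 N. Pads are 22 mm wide; open, the fingers measure 114 mm over their backs; the gripper's body (76 mm by 85 mm) begins 54 mm behind the grasp point. The pads swing forward as they close: fully open they stand 13 mm farther back than shut.
Start: joints at [-1.317, 0.417, -0.01, 1.614, 0.005, 1.111, -0.053], TCP at [0.182, 0.598, 0.245] pointing down, gripper open.
Joint ranges: [-2.81, 2.81], [-0.39, 2.02], [-1.27, 1.25], [0.06, 2.57], [-1.19, 4.33], [0.19, 2], [-2.82, 2.82]. Speed limits (rad/s): [1.89, 1.89, 2.39, 2.39, 3.01, 3.01, 3.01].

### API

Orientations are given as a unit quaternion [x, y, z, w].
In Python, from workcell import monitor, read_camera, env gives the robot as it stands. The module is installed in compiled form; this text tells all that it offers.
- The arm moves only by the shell command python3 -m inch 'ROWS' [FORCE]. ROWS is JSON, a list of rows, each an object with "rot": the turn, a rotation vector about the tool's x, y, z in degrees, a list of three; "translation": the shift along the tool's x, y, z in m, a list of three; "hand": the opening in per cent of the stroke, from 0 (shut) to 100 (fully open). A call has 1 to 8 rows; each row shifts and turns the commanded pose from where the row before left it, along the tool's axes as they then stand; what a row does not reach is not made up. A row lasts 1/8 s, in which the tool goes at most 62.5 mm and 10.7 degrees, less where a joint would pass 70% of its speed; a pose out of reach is approached as far as the arm can. A call with a gripper value outside its range is refused whole. The fingers move at their own pace and stop on an object; FORCE is the grip in N (left out, the last holds). Time passes only in rows, so rows that do not move let the fingers close. It gives the time, the measured TCP pose, the force and the opening at its end, in the units of the state.
- monitor.observe(): the state, without advancing time (a new reading comes with each control period).
- read_camera(name): name is "scene" or "top" or "wrist"; returns a dict with "frame" (384x512x3 uint8, red, green, blue), "range_z" (384x512 float32, m along the optical axis (not along the pixel's ray), 0 where there is no reading), "camera_matrix" (3x3 intrinsics, pixels), "T" (4x4, takes a point from camera to world coordinates); the wrist camera has in their place "hand_eye" (4x4, takes a point from camera to tool coordinates, whose origin is the TCP and whose axes are the flange's). Camera axes: x right, y up, looking along -z (the intrinsics and any distortion apply to the point x, -y, -z); pixel columns grow to the right and rows downward; lengths in m; the calibration is good to about 2 mm. The wrist camera is an equidistant fisheye: a pixel r from the principal point sees the ray r / f radians off the axis. A picture is of the moment at which its call begins: read the wrist's pose just before it.
- env.job_done(): hands the job in, once; it reports no verdict.
The state is a dict: "time": time; "joint_pos": joint angles; "dq": joint speeds; "tau": joint torques, N m; "ee_pos": TCP position; "eef_rot": TCP orientation; "ft_force": force on the tool from outside, world axes, zero at the start; "torque": the same for the moment, N m; "finger_gap": finger opening in m.
Only numpy, scipy, OpenCV 4.12 (cv2) and the standard library are available. Lean on these libraries where they do the work, as an engineer would, in place of code of your own. Each camera call takes 0.05 s, during which the arm holds its last target.

## Working session

There is one attempt and no reset: what is moved stays moved. The work goes in short steps, Python scripts to look and compute and a shell command to move; the robot and the scene stay as the last step left them, time stands still between calls to the robot, and variables do not carry over. Pictures are saved under pics/ and viewed, and the job is handed in when it is done.

```bash
mkdir -p pics; ls; cat > h.py <<'E'
import numpy as np, cv2
from scipy.spatial.transform import Rotation as R
from workcell import monitor, read_camera, env
def snap(n,out):
    s=monitor.observe(); c=read_camera(n); cv2.imwrite(out,c["frame"][:,:,::-1]); 
    np.savez(out.replace('.png','.npz'),**{k:v for k,v in c.items()},ee=s["ee_pos"],q=s["eef_rot"])
    return c
def world(c,u,v,z=None):
    K=c["camera_matrix"];T=c["T"]
    d=c["range_z"][int(round(v)),int(round(u))]
    r=np.array([(u-K[0,2])/K[0,0],-(v-K[1,2])/K[1,1],-1.])
    rw=T[:3,:3]@r;o=T[:3,3]
    if z is not None: return o+rw*(z-o[2])/rw[2]
    return o+rw*d
E
python3 - <<'E'
from h import *
s=monitor.observe();print({k:np.round(v,3) for k,v in s.items()},env.tcp_to_tips)
for n in("scene","top"):
    c=snap(n,f"pics/{n}0.png");print(n,c["camera_matrix"].round(1).tolist(),c["T"].round(3).tolist(),[k for k in c])
E
```

```text
pics
{'time': np.float64(0.0), 'joint_pos': array([-1.316,  0.418, -0.01 ,  1.614,  0.005,  1.111, -0.053]), 'dq': array([ 0.   , -0.   , -0.001, -0.   ,  0.001,  0.002, -0.001]), 'tau': array([ 1.0000e-03, -8.6445e+01,  6.7900e-01, -4.3489e+01,  1.9000e-02,
        8.0000e-03,  0.0000e+00]), 'ee_pos': array([0.182, 0.598, 0.245]), 'eef_rot': array([ 0.147,  0.989, -0.001, -0.   ]), 'ft_force': array([-0.026, -0.566, -0.352]), 'torque': array([ 0.006,  0.   , -0.009]), 'finger_gap': np.float64(0.086)} 0.014
scene [[425.2, 0.0, 252.9], [0.0, 425.2, 198.5], [0.0, 0.0, 1.0]] [[0.715, 0.374, -0.591, -0.007], [-0.699, 0.36, -0.618, -0.87], [-0.018, 0.855, 0.519, 0.565], [0.0, 0.0, 0.0, 1.0]] ['frame', 'range_z', 'camera_matrix', 'T']
top [[457.8, 0.0, 257.7], [0.0, 457.8, 197.7], [0.0, 0.0, 1.0]] [[0.056, 0.977, -0.204, 0.365], [-0.998, 0.054, -0.013, -0.283], [-0.002, 0.205, 0.979, 0.894], [0.0, 0.0, 0.0, 1.0]] ['frame', 'range_z', 'camera_matrix', 'T']
```

View pics/scene0.png

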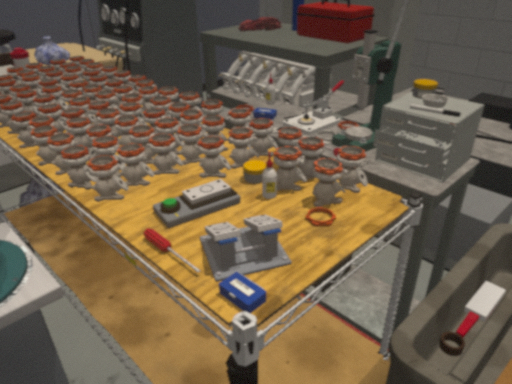

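View pics/top0.png

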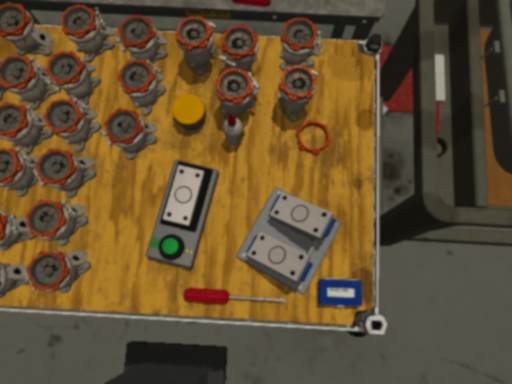

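The top view shows the counter near (183,215) with its base plate at (187,195) and the button at (171,245). The rack plates are at (300,214) and (276,255), the oil bottle at (233,128) and the tub at (189,111). I'll enlarge it.

```bash
python3 - <<'E'
import cv2
i=cv2.imread('pics/top0.png')
cv2.imwrite('pics/cropA.png',cv2.resize(i[150:275,140:225],None,fx=7,fy=4.8*0+4.75,interpolation=cv2.INTER_CUBIC) if 0 else cv2.resize(i[155:275,140:225],None,fx=5,fy=5,interpolation=cv2.INTER_CUBIC))
cv2.imwrite('pics/cropB.png',cv2.resize(i[180:295,230:350],None,fx=5,fy=5,interpolation=cv2.INTER_CUBIC))
E
```

```text
(no output)
```

View pics/cropA.png

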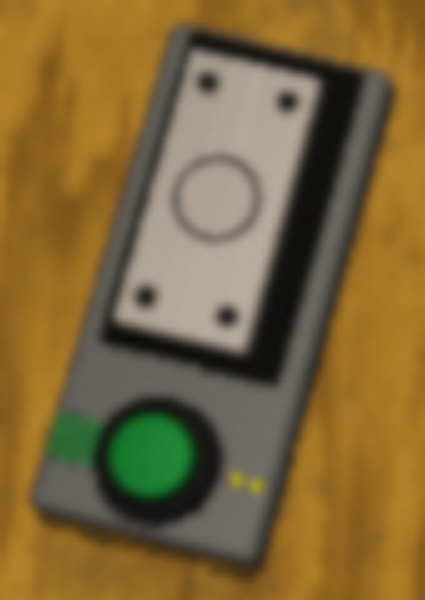

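View pics/cropB.png

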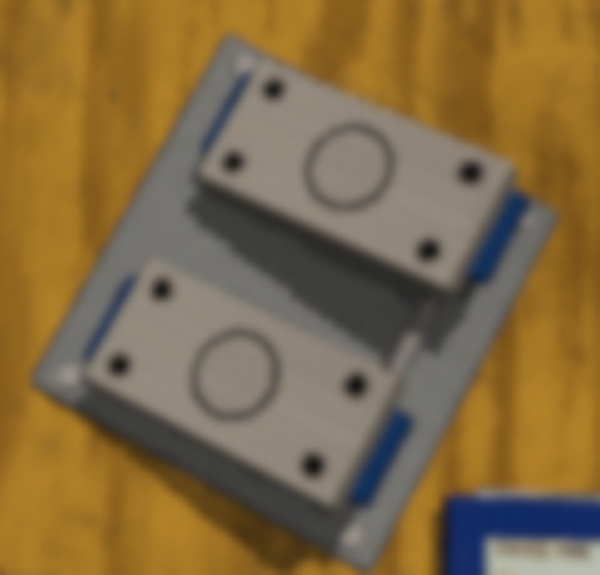

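```bash
cat > m.py <<'E'
from h import *
c=dict(np.load('pics/top0.npz'))
K=c["camera_matrix"];T=c["T"]
def plate(holes,ox,oy,s=5.):
    px=np.array([(ox+(a+.5)/s-.5,oy+(b+.5)/s-.5) for a,b in holes])
    hull=cv2.convexHull(px.astype(np.float32)).astype(np.int32)
    m=np.zeros((384,512),np.uint8);cv2.fillConvexPoly(m,hull,1)
    vs,us=np.nonzero(m);P=np.array([world(c,u,v) for u,v in zip(us,vs)])
    o=P.mean(0)
    for _ in range(3):
        A=P-P.mean(0);U,S,V=np.linalg.svd(A,full_matrices=False);n=V[2];n=n*np.sign(n[2]);r=A@n
        k=abs(r)<2*r.std()+1e-6;
        P=P[k];o=P.mean(0)
    W=[]
    for u,v in px:
        rw=T[:3,:3]@np.array([(u-K[0,2])/K[0,0],-(v-K[1,2])/K[1,1],-1.]);W.append(T[:3,3]+rw*(n@(o-T[:3,3]))/(n@rw))
    W=np.array(W);return W,n,r.std()
def rep(name,W,n,sd):
    ctr=W.mean(0);x=(W[0]+W[1]-W[2]-W[3]);L=np.linalg.norm(x)/2;w=np.linalg.norm(W[0]-W[1]),np.linalg.norm(W[2]-W[3]);x/=np.linalg.norm(x)
    print(name,'ctr',ctr.round(4),'x',x.round(3),'n',n.round(3),'yaw',np.degrees(np.arctan2(x[1],x[0])).round(2),'tilt',np.degrees(np.arccos(n[2])).round(2),'L,w',round(L,4),np.round(w,4),'sd',sd.round(4))
    return ctr,x,n
rep('base',*plate([(208,82),(288,102),(146,296),(227,316)],140,155))
rep('p1',*plate([(471,172),(429,249),(274,89),(233,161)],230,180))
rep('p2',*plate([(356,385),(313,465),(162,289),(119,365)],230,180))
def pt(X,Y,ox,oy,z): return world(c,ox+(X+.5)/5-.5,oy+(Y+.5)/5-.5,z).round(4)
print('button',pt(150,456,140,155,.035),world(c,170,246).round(4))
for n,p in dict(tub=(189,111),bottle=(233,128),ring=(313,138),case=(340,293),sdrv=(206,296),part=(235,90),part2=(126,130)).items(): print(n,world(c,*p).round(3))
E
python3 m.py
```

```text
base ctr [ 0.3547 -0.2957  0.9423] x [-0.019  0.227 -0.974] n [0.198 0.956 0.218] yaw 94.79 tilt 77.38 L,w 0.0217 [0.3811 0.399 ] sd 0.0097
p1 ctr [ 0.2316 -0.2236  1.5425] x [ 0.383  0.61  -0.693] n [ 0.917 -0.343  0.205] yaw 57.88 tilt 78.2 L,w 0.0856 [1.9104 2.0584] sd 0.0092
p2 ctr [ 0.3591 -0.2806  0.9299] x [0.052 0.355 0.933] n [ 0.917 -0.386  0.095] yaw 81.62 tilt 84.52 L,w 0.0097 [0.3185 0.3196] sd 0.0097
button [ 0.4427 -0.1118  0.035 ] [ 0.4418 -0.1139  0.0415]
tub [ 0.71  -0.126  0.042]
bottle [ 0.667 -0.218  0.075]
ring [ 0.682 -0.377  0.002]
case [ 0.374 -0.435  0.023]
sdrv [ 0.355 -0.186  0.025]
part [ 0.736 -0.218  0.092]
part2 [ 0.646 -0.023  0.094]
```

```bash
python3 - <<'E'
from h import *
c=dict(np.load('pics/top0.npz'))
d=c["range_z"];print(d[185:215:4,178:200:3].round(3));print(d[195:225:4,285:315:4].round(3))
print(d[300:310,100:110].std())
E
```

```text
[[0.874 0.    0.874 0.874 0.875 0.876 0.876 0.876]
 [0.874 0.875 0.874 0.873 0.876 0.876 0.875 0.88 ]
 [0.872 0.871 0.869 0.872 0.873 0.87  0.872 0.887]
 [0.87  0.871 0.87  0.87  0.871 0.869 0.871 0.887]
 [0.87  0.868 0.869 0.872 0.869 0.868 0.882 0.881]
 [0.866 0.868 0.867 0.868 0.864 0.865 0.88  0.882]
 [0.863 0.865 0.867 0.864 0.865 0.868 0.878 0.882]
 [0.863 0.867 0.863 0.865 0.862 0.877 0.88  0.882]]
[[0.865 0.861 0.916 0.915 0.915 0.914 0.914 0.912]
 [0.861 0.854 0.854 0.847 0.849 0.912 0.912 0.912]
 [0.86  0.854 0.847 0.846 0.847 0.842 0.836 0.91 ]
 [0.854 0.853 0.847 0.843 0.84  0.839 0.835 0.832]
 [0.851 0.848 0.843 0.843 0.838 0.834 0.832 0.829]
 [0.847 0.845 0.84  0.839 0.832 0.832 0.828 0.825]
 [0.844 0.84  0.84  0.834 0.83  0.829 0.826 0.822]
 [0.853 0.84  0.835 0.83  0.828 0.825 0.823 0.819]]
0.0019448114
```

```bash
sed -i 's/vs,us=np.nonzero(m);/vs,us=np.nonzero(m*(c["range_z"]>0.1));/' m.py; python3 m.py
```

```text
base ctr [ 0.5413 -0.1295  0.0422] x [ 0.983 -0.186  0.001] n [-0.001 -0.003  1.   ] yaw -10.7 tilt 0.17 L,w 0.0859 [0.032  0.0318] sd 0.0012
p1 ctr [ 0.5129 -0.35    0.0682] x [-0.398 -0.812  0.427] n [0.197 0.379 0.904] yaw -116.12 tilt 25.29 L,w 0.0862 [0.0319 0.0317] sd 0.0011
p2 ctr [ 0.4348 -0.3118  0.0683] x [-0.397 -0.813  0.426] n [0.191 0.381 0.905] yaw -116.06 tilt 25.21 L,w 0.086 [0.0318 0.0322] sd 0.0011
button [ 0.4427 -0.1118  0.035 ] [ 0.4418 -0.1139  0.0415]
tub [ 0.71  -0.126  0.042]
bottle [ 0.667 -0.218  0.075]
ring [ 0.682 -0.377  0.002]
case [ 0.374 -0.435  0.023]
sdrv [ 0.355 -0.186  0.025]
part [ 0.736 -0.218  0.092]
part2 [ 0.646 -0.023  0.094]
```

```bash
python3 -m inch '[{"rot":[0,0,5.6],"translation":[-0.06,0,0],"hand":100},{"rot":[0,0,5.6],"translation":[-0.06,0,0],"hand":100},{"rot":[0,0,5.6],"translation":[-0.06,0,0],"hand":100},{"rot":[0,0,5.6],"translation":[-0.06,0,0],"hand":100},{"rot":[0,0,5.6],"translation":[-0.06,0,0],"hand":100},{"rot":[0,0,5.6],"translation":[-0.06,0,0],"hand":100},{"rot":[0,0,5.6],"translation":[-0.06,0,0],"hand":100},{"rot":[0,0,5.6],"translation":[-0.06,0,0],"hand":100}]' 40
cat > g.py <<'E'
from h import *
# target poses; plate frame given by ctr(top), x, n ; tool z=-n ; tool y = sgn*plate_y
P={'base':([.5413,-.1295,.042],[.983,-.186,0.],[0,0,1.]),'p1':([.5129,-.350,.0682],[-.398,-.812,.427],[.194,.38,.904]),'p2':([.4348,-.3118,.0683],[-.398,-.812,.427],[.194,.38,.904])}
def frame(name):
    c,x,n=[np.array(a,float) for a in P[name]];n/=np.linalg.norm(n);x-=n*(x@n);x/=np.linalg.norm(x);y=np.cross(n,x)
    return c,x,y,n
def to(pos,Rt,verbose=True):
    s=monitor.observe();q=R.from_quat(s["eef_rot"]);
    rel=q.inv()*Rt
    print('t',round(float(s["time"]),2),'ee',s["ee_pos"].round(4),'F',s["ft_force"].round(1),'gap',s["finger_gap"].round(4),'q',np.round(s["joint_pos"],2))
    print('rotvec deg',np.degrees(rel.as_rotvec()).round(2),'trans in tool(now)',q.inv().apply(pos-s["ee_pos"]).round(4),'trans in target frame',Rt.inv().apply(pos-s["ee_pos"]).round(4))
def tool(name,sg):
    c,x,y,n=frame(name);return R.from_matrix(np.c_[np.cross(sg*y,-n),sg*y,-n])
E
python3 - <<'E'
from g import *
c,x,y,n=frame('p1');print(y)
to(c+n*.12,tool('p1',1))
E
```

```text
time: 1.1
ee_pos: [0.5591, 0.3175, 0.2449]
eef_rot: [0.514, 0.858, -0.0, -0.0]
ft_force: [0.6, -0.0, 0.7]
finger_gap: 0.0854
[ 0.89660891 -0.4427786  -0.00629011]Traceback (most recent call last):
  File "<stdin>", line 3, in <module>
  File "g.py", line 10, in to
    print('t',round(float(s["time"]),2),'ee',s["ee_pos"].round(4),'F',s["ft_force"].round(1),'gap',s["finger_gap"].round(4),'q',np.round(s["joint_pos"],2))
                                                                                                   ^^^^^^^^^^^^^^^^^^^^^
AttributeError: 'float' object has no attribute 'round'
```

```bash
sed -i 's/s\["finger_gap"\].round(4)/round(float(s["finger_gap"]),4)/' g.py
python3 -m inch '[{"rot":[0,0,5.6],"translation":[-0.06,0,0],"hand":100},{"rot":[0,0,5.6],"translation":[-0.06,0,0],"hand":100},{"rot":[0,0,5.6],"translation":[-0.06,0,0],"hand":100},{"rot":[0,0,5.6],"translation":[-0.06,0,0],"hand":100},{"rot":[0,0,5.6],"translation":[-0.06,0,0],"hand":80},{"rot":[0,0,5.6],"translation":[-0.06,0,0],"hand":80},{"rot":[0,0,5.6],"translation":[-0.06,-0.01,0],"hand":80},{"rot":[0,0,0],"translation":[0,0,0],"hand":80}]'
python3 - <<'E'
from g import *
c=snap('wrist','pics/w0.png');print([ (k,np.round(v,3).tolist()) for k,v in c.items() if k not in('frame','range_z')])
c,x,y,n=frame('p1')
to(c+n*.12,tool('p1',1))
E
```

```text
time: 2.1
ee_pos: [0.6285, -0.0893, 0.2454]
eef_rot: [0.774, 0.633, -0.001, 0.001]
ft_force: [-0.2, 1.0, 0.0]
finger_gap: 0.0681
[('camera_matrix', [[297.319, 0.0, 258.971], [0.0, 297.319, 193.43], [0.0, 0.0, 1.0]]), ('hand_eye', [[-0.0, 0.96, 0.281, 0.072], [1.0, 0.001, -0.001, 0.001], [-0.001, 0.281, -0.96, -0.129], [0.0, 0.0, 0.0, 1.0]])]
t 2.15 ee [ 0.6294 -0.0859  0.2452] F [0.1 1.2 1.1] gap 0.0683 q [-0.3   0.48  0.53  1.6  -0.26  1.13  0.1 ]
rotvec deg [  3.68 -25.04  14.81] trans in tool(now) [-0.2324 -0.0492  0.0687] trans in target frame [-0.1853  0.0136  0.1631]
```

View pics/w0.png

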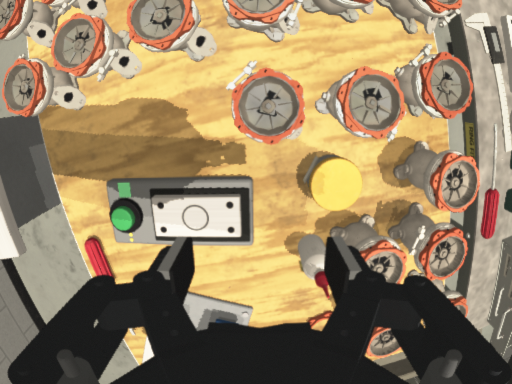

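The wrist view shows the base plate at (196,217) with its circle, the button at (124,215), the tub at (336,184) and the bottle at (312,255). I'll enlarge it to cross-check the base plate.

```bash
python3 - <<'E'
import cv2
i=cv2.imread('pics/w0.png')
cv2.imwrite('pics/w0c.png',cv2.resize(i[170:250,100:260],None,fx=5,fy=5,interpolation=cv2.INTER_CUBIC))
E
```

```text
(no output)
```

View pics/w0c.png

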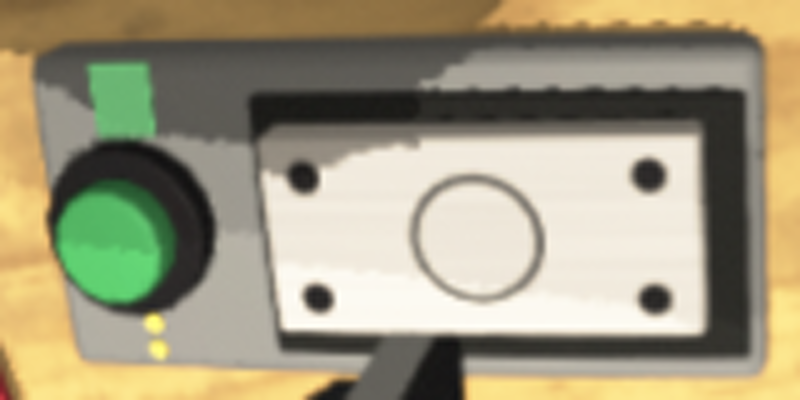

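```bash
cat > wr.py <<'E'
from h import *
def wpt(c,u,v,z):
    K=c["camera_matrix"];a=np.array([(u-K[0,2])/K[0,0],(v-K[1,2])/K[1,1]]);r=np.hypot(*a);
    d=np.r_[a/r*np.sin(r),np.cos(r)]*[1,-1,-1]
    H=c["hand_eye"];q=R.from_quat(c["q"]);o=c["ee"]+q.apply(H[:3,3]);w=q.apply(H[:3,:3]@d)
    return o+w*(z-o[2])/w[2]
def wholes(f,holes,ox,oy,z,s=5.):
    c=dict(np.load(f));W=np.array([wpt(c,ox+(a+.5)/s-.5,oy+(b+.5)/s-.5,z) for a,b in holes])
    x=W[0]+W[1]-W[2]-W[3];print('ctr',W.mean(0).round(4),'yaw',np.degrees(np.arctan2(x[1],x[0])).round(2),'L',np.round(np.hypot(*x[:2])/2,4),'w',np.linalg.norm(W[0]-W[1]).round(4),np.linalg.norm(W[2]-W[3]).round(4))
    return W
E
python3 - <<'E'
from wr import *
wholes('pics/w0.npz',[(648,175),(655,298),(303,178),(318,298)],100,170,.042)
c=dict(np.load('pics/w0.npz'));print(wpt(c,100+113.5/5,170+243/5,.04))
E
```

```text
ctr [ 0.542  -0.1291  0.042 ] yaw -10.55 L 0.0859 w 0.0316 0.0319
[ 0.44396457 -0.11368847  0.04      ]
```

```bash
python3 -m inch '[{"rot":[1.22,-8.35,4.94],"translation":[0,0,0],"hand":80},{"rot":[1.22,-8.35,4.94],"translation":[0,0,0],"hand":80},{"rot":[1.22,-8.35,4.94],"translation":[0,0,0],"hand":80},{"rot":[0,0,0],"translation":[-0.047,0.0034,0],"hand":80},{"rot":[0,0,0],"translation":[-0.047,0.0034,0.01],"hand":80},{"rot":[0,0,0],"translation":[-0.047,0.0034,0.02],"hand":80},{"rot":[0,0,0],"translation":[-0.047,0.0034,0.03],"hand":80},{"rot":[0,0,0],"translation":[0,0,0],"hand":80}]'
python3 - <<'E'
from g import *
c=snap('wrist','pics/w1.png')
c,x,y,n=frame('p1')
to(c+n*.002,tool('p1',1))
E
```

```text
time: 3.15
ee_pos: [0.5543, -0.2681, 0.2711]
eef_rot: [0.829, 0.515, -0.188, 0.113]
ft_force: [1.0, 0.5, 0.3]
finger_gap: 0.0684
t 3.2 ee [ 0.556  -0.2657  0.2709] F [ 1.   0.7 -0.5] gap 0.0683 q [-0.34  0.53  0.76  1.62  0.09  1.18 -0.13]
rotvec deg [ 0.06 -0.03  0.13] trans in tool(now) [ 0.0008 -0.0003  0.2217] trans in target frame [ 0.0009 -0.      0.2217]
```

View pics/w1.png

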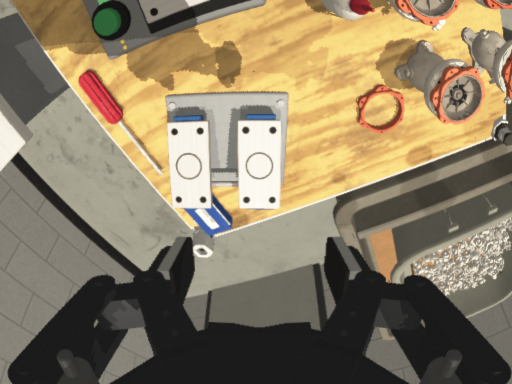

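Plate 1 is at (259,165), centred between the fingertips at (180,243) and (340,243). I'll check where the tips really are relative to the TCP.

```bash
python3 - <<'E'
from wr import *
c=dict(np.load('pics/w1.npz'));H=c["hand_eye"];K=c["camera_matrix"]
for x in(-.011,.011):
  for y in (.034,-.034):
    for z in (0,.007,.014):
      p=np.linalg.inv(H)@[x,y,z,1];d=p[:3]*[1,-1,-1];r=np.arctan2(np.hypot(d[0],d[1]),d[2]);a=d[:2]/np.hypot(d[0],d[1])*r*297.3+K[:2,2];print(x,y,z,a.round(1))
i=cv2.imread('pics/w1.png');cv2.imwrite('pics/w1c.png',cv2.resize(i[225:345,140:380],None,fx=3.3,fy=3.3,interpolation=cv2.INTER_CUBIC))
print([ (u,v,c["range_z"][v,u].round(3)) for v in(242,250,260) for u in(165,175,183,188)])
E
```

```text
-0.011 0.034 0 [323.9 277.2]
-0.011 0.034 0.007 [321.4 270.4]
-0.011 0.034 0.014 [319.1 264. ]
-0.011 -0.034 0 [192.3 277.3]
-0.011 -0.034 0.007 [194.8 270.5]
-0.011 -0.034 0.014 [197.2 264.1]
0.011 0.034 0 [327.9 239. ]
0.011 0.034 0.007 [325.  233.2]
0.011 0.034 0.014 [322.3 227.9]
0.011 -0.034 0 [188.1 239.2]
0.011 -0.034 0.007 [191.1 233.4]
0.011 -0.034 0.014 [193.8 228. ]
[(165, 242, np.float32(1.997)), (175, 242, np.float32(0.136)), (183, 242, np.float32(0.135)), (188, 242, np.float32(0.139)), (165, 250, np.float32(0.136)), (175, 250, np.float32(0.128)), (183, 250, np.float32(0.129)), (188, 250, np.float32(0.138)), (165, 260, np.float32(0.118)), (175, 260, np.float32(0.12)), (183, 260, np.float32(0.128)), (188, 260, np.float32(0.138))]
```

View pics/w1c.png

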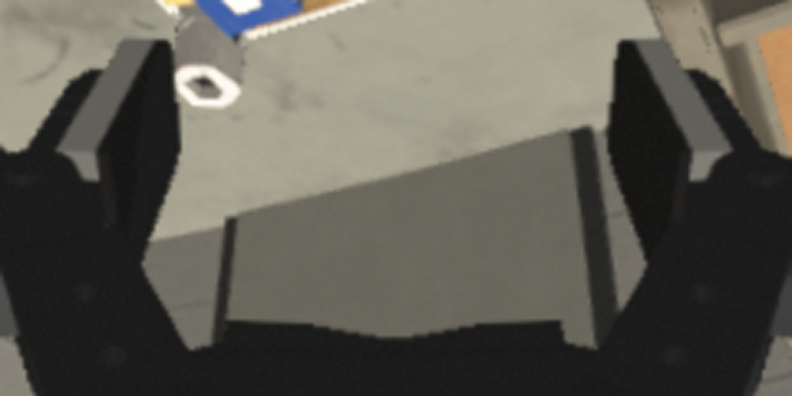

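```bash
python3 -m inch '[{"rot":[0,0,0],"translation":[0.0008,0,0.045],"hand":80},{"rot":[0,0,0.1],"translation":[0,0,0.045],"hand":80},{"rot":[0,0,0],"translation":[0,0,0.045],"hand":80},{"rot":[0,0,0],"translation":[0,0,0.035],"hand":80},{"rot":[0,0,0],"translation":[0,0,0.02],"hand":80},{"rot":[0,0,0],"translation":[0,0,0],"hand":80},{"rot":[0,0,0],"translation":[0,0,0],"hand":80}]'
python3 - <<'E'
from g import *
c=snap('wrist','pics/w2.png')
c,x,y,n=frame('p1')
to(c-n*.005,tool('p1',1))
E
```

```text
time: 4.08
ee_pos: [0.5214, -0.3366, 0.0999]
eef_rot: [0.828, 0.517, -0.186, 0.114]
ft_force: [0.2, -0.1, -0.6]
finger_gap: 0.0683
t 4.12 ee [ 0.5214 -0.3366  0.1001] F [-0.3  0.6  0.2] gap 0.0684 q [-0.17  0.73  0.69  1.77  0.01  0.81 -0.07]
rotvec deg [ 0.23 -0.05  0.09] trans in tool(now) [-0.0007 -0.0016  0.0405] trans in target frame [-0.0007 -0.0015  0.0406]
```

View pics/w2.png

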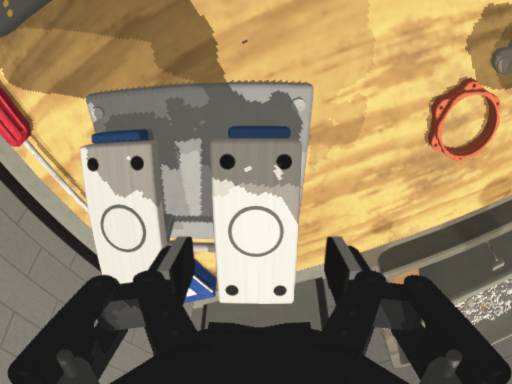

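Plate 1's circle is at (255,231), between pads at (185,262) and (335,262), with clearance on both sides. Going down.

```bash
python3 -m inch '[{"rot":[0,0,0],"translation":[-0.0007,-0.0015,0.015],"hand":80},{"rot":[0.2,0,0],"translation":[0,0,0.015],"hand":80},{"rot":[0,0,0],"translation":[0,0,0.0105],"hand":80},{"rot":[0,0,0],"translation":[0,0,0],"hand":80},{"rot":[0,0,0],"translation":[0,0,0],"hand":80}]'
python3 - <<'E'
from g import *
snap('wrist','pics/w3.png')
c,x,y,n=frame('p1')
to(c-n*.005,tool('p1',1))
E
```

```text
time: 4.75
ee_pos: [0.5109, -0.3526, 0.0628]
eef_rot: [0.828, 0.516, -0.188, 0.112]
ft_force: [-0.2, -0.4, 0.3]
finger_gap: 0.0685
t 4.8 ee [ 0.511  -0.3525  0.0629] F [-0.6  0.1 -0.3] gap 0.068 q [-0.12  0.78  0.66  1.78 -0.01  0.74 -0.06]
rotvec deg [-0.06 -0.02  0.06] trans in tool(now) [ 0.0005  0.0006 -0.0011] trans in target frame [ 0.0005  0.0006 -0.0011]
```

View pics/w3.png

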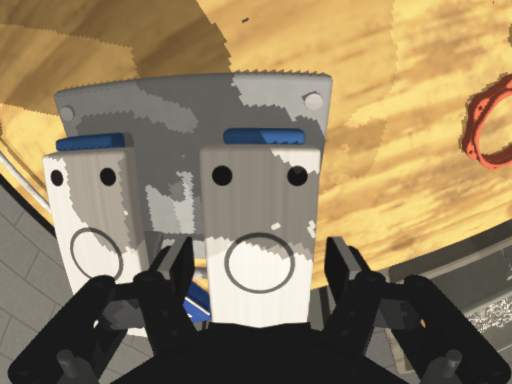

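```bash
python3 -m inch '[{"rot":[0,0,0],"translation":[0,0,0],"hand":40},{"rot":[0,0,0],"translation":[0,0,0],"hand":40},{"rot":[0,0,0],"translation":[0,0,0],"hand":40},{"rot":[0,0,0],"translation":[0,0,0],"hand":40},{"rot":[0,0,0],"translation":[0,0,0],"hand":40}]' 50
python3 - <<'E'
from g import *
snap('wrist','pics/w4.png')
c,x,y,n=frame('p1')
to(c-n*.005,tool('p1',1))
E
```

```text
time: 5.42
ee_pos: [0.5112, -0.3523, 0.0632]
eef_rot: [0.828, 0.516, -0.187, 0.112]
ft_force: [-0.4, 3.2, 6.5]
finger_gap: 0.051
t 5.47 ee [ 0.5112 -0.3524  0.0632] F [-0.6  3.4  5.2] gap 0.0511 q [-0.12  0.78  0.66  1.78 -0.01  0.74 -0.06]
rotvec deg [-0.04 -0.03  0.06] trans in tool(now) [ 0.0005  0.0005 -0.0008] trans in target frame [ 0.0005  0.0005 -0.0008]
```

View pics/w4.png

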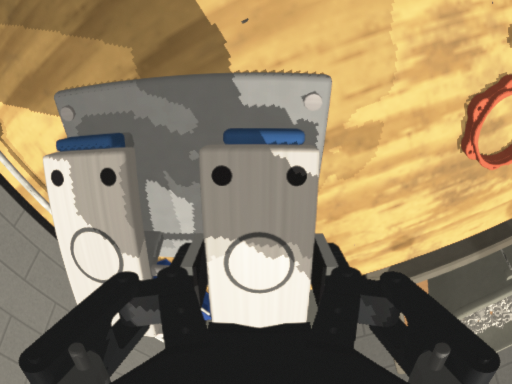

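The pads hold plate 1 at both sides, with the circle still at (258,262). I'll lift it square to the bed.

```bash
python3 -m inch '[{"rot":[0,0,0],"translation":[0,0,-0.01],"hand":40},{"rot":[0,0,0],"translation":[0,0,-0.02],"hand":40},{"rot":[0,0,0],"translation":[0,0,-0.03],"hand":40},{"rot":[0,0,0],"translation":[0,0,-0.03],"hand":40},{"rot":[0,0,0],"translation":[0,0,-0.03],"hand":40},{"rot":[0,0,0],"translation":[0,0,-0.03],"hand":40},{"rot":[0,0,0],"translation":[0,0,0],"hand":40}]'
python3 - <<'E'
from g import *
snap('wrist','pics/w5.png')
c,x,y,n=frame('base')
for sg in(1,-1): to(c+n*.1,tool('base',sg))
E
```

```text
time: 6.35
ee_pos: [0.5417, -0.2946, 0.2008]
eef_rot: [0.828, 0.517, -0.186, 0.113]
ft_force: [-0.2, 0.1, -2.9]
finger_gap: 0.0507
t 6.4 ee [ 0.5406 -0.295   0.1993] F [-0.9  0.1 -2.5] gap 0.0511 q [-0.28  0.6   0.74  1.7   0.05  1.02 -0.11]
rotvec deg [ -23.39   17.26 -103.48] trans in tool(now) [ 0.1593 -0.0721 -0.011 ] trans in target frame [0.0301 0.1628 0.0573]
t 6.4 ee [ 0.5406 -0.295   0.1993] F [-0.9  0.1 -2.5] gap 0.0511 q [-0.28  0.6   0.74  1.7   0.05  1.02 -0.11]
rotvec deg [16.05 21.75 73.32] trans in tool(now) [ 0.1593 -0.0721 -0.011 ] trans in target frame [-0.0301 -0.1628  0.0573]
```

View pics/w5.png

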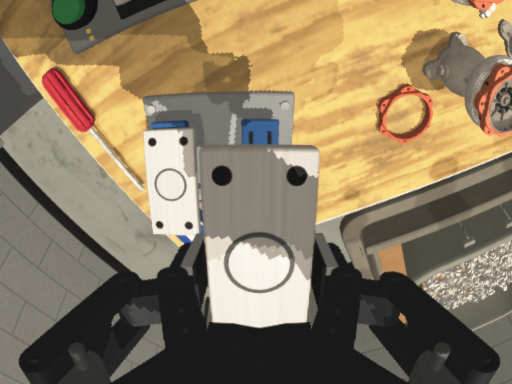

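```bash
python3 -m inch '[{"rot":[2,2.72,9.165],"translation":[0,0,-0.01],"hand":40},{"rot":[2,2.72,9.165],"translation":[0,0,0],"hand":40},{"rot":[2,2.72,9.165],"translation":[0,0,0],"hand":40},{"rot":[2,2.72,9.165],"translation":[0,0,0],"hand":40},{"rot":[2,2.72,9.165],"translation":[0,0,0],"hand":40},{"rot":[2,2.72,9.165],"translation":[0,0,0],"hand":40},{"rot":[2,2.72,9.165],"translation":[0,0,0],"hand":40},{"rot":[2,2.72,9.165],"translation":[0,0,0],"hand":40}]'
python3 - <<'E'
from g import *
from wr import wpt
c,x,y,n=frame('base')
to(c+n*.08,tool('base',-1))
# circle centre in tool coords
d=dict(np.load('pics/w5.npz'));d['ee']=np.zeros(3);d['q']=[0,0,0,1]
for v in (235,262,263.5,289): print(wpt(d,258.5,v,-.0058).round(4))
for p in((222,175),(297,175)): print(wpt(d,*p,-.0058).round(4))
E
```

```text
time: 7.4
ee_pos: [0.5413, -0.2922, 0.2066]
eef_rot: [0.995, -0.097, -0.001, -0.0]
ft_force: [0.1, 0.4, -2.5]
finger_gap: 0.0507
t 7.4 ee [ 0.5413 -0.2922  0.2066] F [ 0.1  0.4 -2.5] gap 0.0507 q [-0.18  0.59  0.89  1.7  -0.5   1.1  -0.91]
rotvec deg [ 0.    0.07 -0.41] trans in tool(now) [-0.0312 -0.1596  0.0846] trans in target frame [-0.0302 -0.1599  0.0846]
[ 0.0162  0.0003 -0.0058]
[ 0.0022  0.0002 -0.0058]
[ 0.0013  0.0002 -0.0058]
[-0.0135  0.0002 -0.0058]
[ 0.044  -0.0152 -0.0058]
[ 0.044   0.0167 -0.0058]
```

```bash
python3 -m inch '[{"rot":[0,0,-0.4],"translation":[-0.0078,-0.04,0.01],"hand":40},{"rot":[0,0,0],"translation":[-0.0078,-0.04,0.02],"hand":40},{"rot":[0,0,0],"translation":[-0.0078,-0.04,0.02],"hand":40},{"rot":[0,0,0],"translation":[-0.0078,-0.04,0.025],"hand":40},{"rot":[0,0,0],"translation":[0,0,0.025],"hand":40},{"rot":[0,0,0],"translation":[0,0,0.01],"hand":40},{"rot":[0,0,0],"translation":[0,0,0],"hand":40},{"rot":[0,0,0],"translation":[0,0,0],"hand":40}]'
python3 - <<'E'
from g import *
snap('wrist','pics/w6.png');snap('scene','pics/s6.png')
c,x,y,n=frame('base')
T=tool('base',-1);to(c+n*.0082-.001*T.as_matrix()[:,0],T)
i=cv2.imread('pics/s6.png');cv2.imwrite('pics/s6c.png',cv2.resize(i[120:270,120:320],None,fx=4,fy=4,interpolation=cv2.INTER_CUBIC))
E
```

```text
time: 8.4
ee_pos: [0.5404, -0.1298, 0.098]
eef_rot: [0.996, -0.091, -0.0, 0.001]
ft_force: [-0.4, -0.5, -1.8]
finger_gap: 0.0509
t 8.5 ee [ 0.5405 -0.1294  0.0979] F [-0.4  0.2 -1.4] gap 0.0508 q [-0.43  0.63  0.81  1.92 -0.6   0.85 -1.06]
rotvec deg [0.06 0.02 0.31] trans in tool(now) [-0.0002 -0.0001  0.0477] trans in target frame [-0.0002 -0.0001  0.0477]
```

View pics/w6.png

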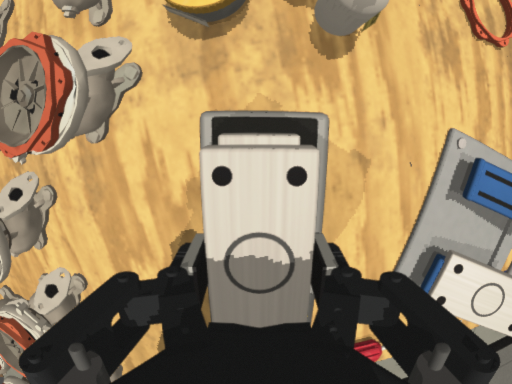

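View pics/s6c.png

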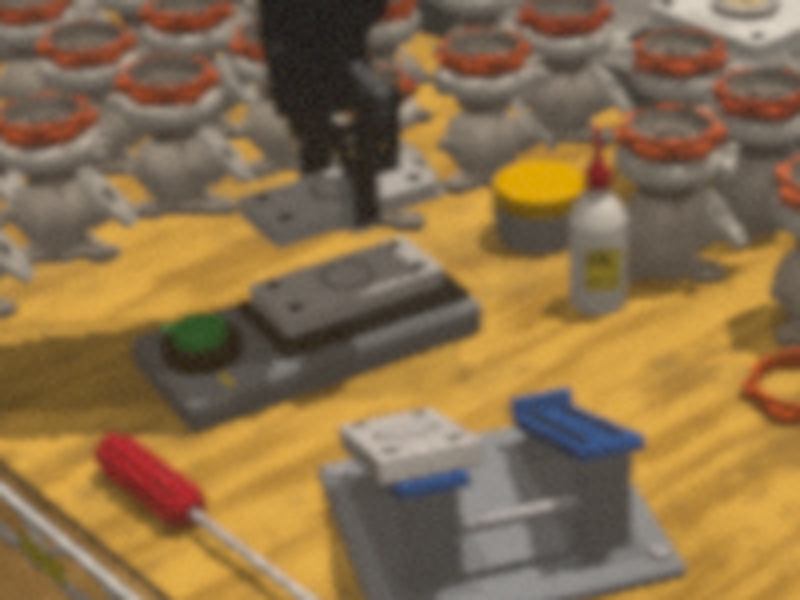

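```bash
python3 -m inch '[{"rot":[0,0,0.3],"translation":[0,0,0.015],"hand":40},{"rot":[0,0,0],"translation":[0,0,0.015],"hand":40},{"rot":[0,0,0],"translation":[0,0,0.006],"hand":40},{"rot":[0,0,0],"translation":[0,0,0.002],"hand":40},{"rot":[0,0,0],"translation":[0,0,0],"hand":40},{"rot":[0,0,0],"translation":[0,0,0],"hand":40}]'
python3 - <<'E'
from g import *
snap('wrist','pics/w7.png')
c,x,y,n=frame('base')
T=tool('base',-1);to(c+n*.0082-.001*T.as_matrix()[:,0],T)
i=cv2.imread('pics/w7.png');cv2.imwrite('pics/w7c.png',cv2.resize(i[90:330,130:390],None,fx=3,fy=2.5,interpolation=cv2.INTER_CUBIC))
E
```

```text
time: 9.25
ee_pos: [0.5403, -0.129, 0.0595]
eef_rot: [0.996, -0.093, -0.0, 0.001]
ft_force: [0.0, 0.1, -2.6]
finger_gap: 0.0508
t 9.3 ee [ 0.5403 -0.129   0.0595] F [ 0.9 -0.7 -2.2] gap 0.051 q [-0.39  0.68  0.75  1.94 -0.65  0.79 -1.02]
rotvec deg [0.06 0.04 0.05] trans in tool(now) [0.0001 0.0003 0.0093] trans in target frame [0.0001 0.0004 0.0093]
```

View pics/w7c.png

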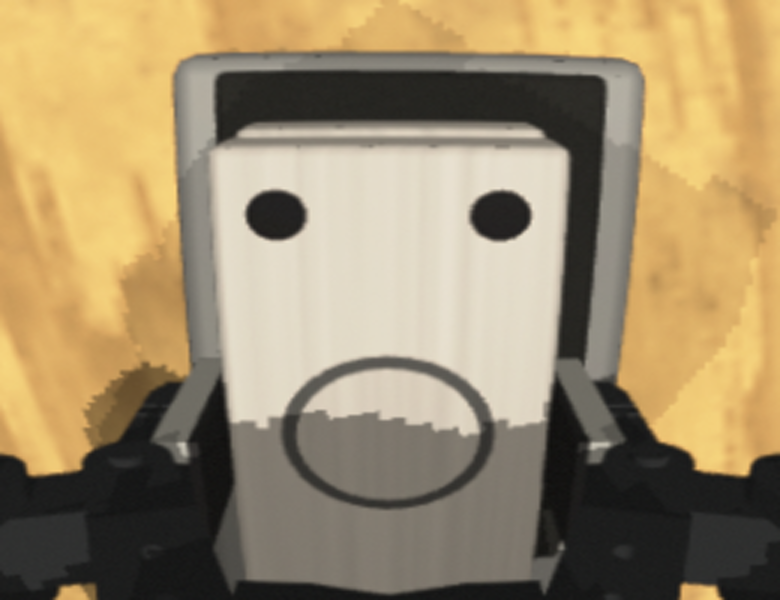

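The base plate's far edge (mid 390) and the held plate's edge (mid 389.5) line up. I'll lower gently.

```bash
python3 -m inch '[{"rot":[0,0,0],"translation":[0,0.0003,0.003],"hand":40},{"rot":[0,0,0],"translation":[0,0,0.003],"hand":40},{"rot":[0,0,0],"translation":[0,0,0.0015],"hand":40},{"rot":[0,0,0],"translation":[0,0,0],"hand":40},{"rot":[0,0,0],"translation":[0,0,0],"hand":40}]'; python3 -m inch '[{"rot":[0,0,0],"translation":[0,0,0.001],"hand":40},{"rot":[0,0,0],"translation":[0,0,0],"hand":40}]'
```

```text
time: 9.93
ee_pos: [0.5399, -0.1292, 0.0516]
eef_rot: [0.996, -0.093, -0.001, 0.001]
ft_force: [0.2, -0.9, -3.2]
finger_gap: 0.0512
time: 10.18
ee_pos: [0.5401, -0.1293, 0.0511]
eef_rot: [0.996, -0.093, -0.001, 0.0]
ft_force: [-2.6, 2.0, 7.4]
finger_gap: 0.0509
```

Contact came at z = 0.051, as expected. I'll release.

```bash
python3 -m inch '[{"rot":[0,0,0],"translation":[0,0,0],"hand":66},{"rot":[0,0,0],"translation":[0,0,0],"hand":72},{"rot":[0,0,0],"translation":[0,0,0],"hand":80},{"rot":[0,0,0],"translation":[0,0,0],"hand":80},{"rot":[0,0,0],"translation":[0,0,-0.01],"hand":80},{"rot":[0,0,0],"translation":[0,0,-0.03],"hand":80},{"rot":[0,0,0],"translation":[0,0,-0.06],"hand":80},{"rot":[0,0,0],"translation":[0,0,-0.06],"hand":80}]'
python3 - <<'E'
from g import *
snap('top','pics/t8.png')
c,x,y,n=frame('p2')
to(c+n*.1,tool('p2',1))
i=cv2.imread('pics/t8.png');cv2.imwrite('pics/t8c.png',cv2.resize(i[155:275,140:340],None,fx=4,fy=4,interpolation=cv2.INTER_CUBIC))
E
```

```text
time: 11.18
ee_pos: [0.5399, -0.1294, 0.2129]
eef_rot: [0.996, -0.093, -0.001, 0.001]
ft_force: [1.2, 1.5, 0.5]
finger_gap: 0.0683
t 11.22 ee [ 0.5422 -0.131   0.2199] F [ 4.7 -3.  11.9] gap 0.0683 q [-0.55  0.47  0.95  1.84 -0.44  1.06 -1.18]
rotvec deg [-15.85 -22.08 -73.35] trans in tool(now) [-0.0601  0.1567  0.0609] trans in target frame [-0.1249 -0.0153  0.1267]
```

View pics/t8c.png

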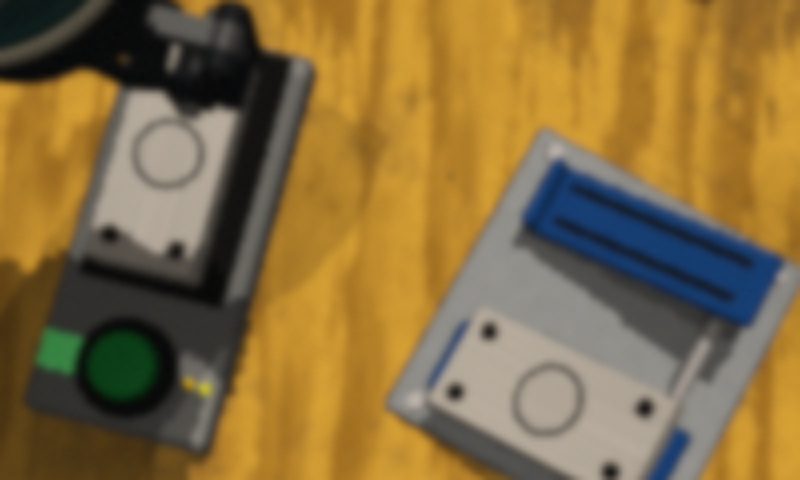

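```bash
python3 -m inch '[{"rot":[-1.98,-2.76,-9.17],"translation":[0,0,0],"hand":80},{"rot":[-1.98,-2.76,-9.17],"translation":[0,0,0],"hand":80},{"rot":[-1.98,-2.76,-9.17],"translation":[0,0,0],"hand":80},{"rot":[-1.98,-2.76,-9.17],"translation":[0,0,0],"hand":80},{"rot":[-1.98,-2.76,-9.17],"translation":[0,0,0],"hand":80},{"rot":[-1.98,-2.76,-9.17],"translation":[0,0,0],"hand":80},{"rot":[-1.98,-2.76,-9.17],"translation":[0,0,0],"hand":80},{"rot":[-1.98,-2.76,-9.17],"translation":[0,0,0],"hand":80}]'
python3 - <<'E'
from g import *
c=dict(np.load('pics/t8.npz'))
f=lambda X,Y:(140+(X+.5)/4-.5,155+(Y+.5)/4-.5)
print(world(c,*f(168,153),z=.056).round(4),world(c,*f(109,234),z=.056).round(4),world(c,*f(176,250),z=.056).round(4))
c,x,y,n=frame('p2')
to(c+n*.06,tool('p2',1))
E
```

```text
time: 12.22
ee_pos: [0.5404, -0.1293, 0.2113]
eef_rot: [0.826, 0.519, -0.191, 0.111]
ft_force: [-0.9, -0.0, 0.1]
finger_gap: 0.0682
[ 0.5409 -0.129   0.056 ] [ 0.5009 -0.1051  0.056 ] [ 0.4952 -0.1369  0.056 ]
t 12.22 ee [ 0.5404 -0.1293  0.2113] F [-0.9 -0.   0.1] gap 0.0682 q [-0.57  0.54  0.74  1.76  0.07  1.13 -0.36]
rotvec deg [-0.24  0.23  0.54] trans in tool(now) [-0.1284 -0.0135  0.1598] trans in target frame [-0.1292 -0.013   0.1592]
```

```bash
python3 -m inch '[{"rot":[-0.24,0.23,0.54],"translation":[-0.04,-0.004,0],"hand":80},{"rot":[0,0,0],"translation":[-0.045,-0.0045,0.01],"hand":80},{"rot":[0,0,0],"translation":[-0.0445,-0.0045,0.03],"hand":80},{"rot":[0,0,0],"translation":[0,0,0.045],"hand":80},{"rot":[0,0,0],"translation":[0,0,0.045],"hand":80},{"rot":[0,0,0],"translation":[0,0,0.029],"hand":80},{"rot":[0,0,0],"translation":[0,0,0],"hand":80},{"rot":[0,0,0],"translation":[0,0,0],"hand":80}]'
python3 - <<'E'
from g import *
snap('wrist','pics/w9.png')
c,x,y,n=frame('p2')
to(c-n*.005,tool('p2',1))
E
```

```text
time: 13.22
ee_pos: [0.4467, -0.2884, 0.1233]
eef_rot: [0.83, 0.514, -0.186, 0.113]
ft_force: [0.3, 1.1, -0.2]
finger_gap: 0.0684
t 13.28 ee [ 0.447  -0.2883  0.1234] F [ 0.7 -0.1  0.1] gap 0.0682 q [-0.31  0.57  0.75  1.98  0.08  0.77 -0.15]
rotvec deg [ 0.02 -0.13 -0.28] trans in tool(now) [-0.0006 -0.0002  0.0661] trans in target frame [-0.0004 -0.0001  0.0661]
```

View pics/w9.png

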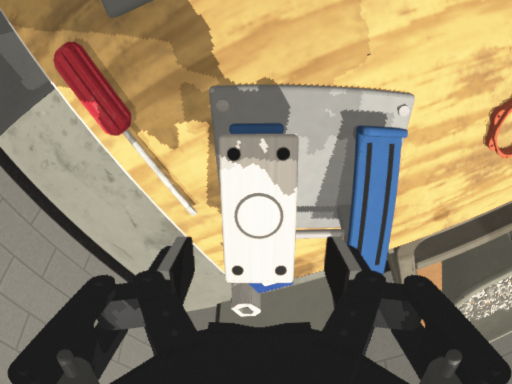

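Plate 2's circle is at (259,215), centred between the pads. Descend and grip.

```bash
python3 -m inch '[{"rot":[0,0,-0.2],"translation":[-0.0004,0,0.02],"hand":80},{"rot":[0,0,0],"translation":[0,0,0.02],"hand":80},{"rot":[0,0,0],"translation":[0,0,0.015],"hand":80},{"rot":[0,0,0],"translation":[0,0,0.011],"hand":80},{"rot":[0,0,0],"translation":[0,0,0],"hand":80},{"rot":[0,0,0],"translation":[0,0,0],"hand":80}]'
python3 - <<'E'
from g import *
snap('wrist','pics/w10.png')
c,x,y,n=frame('p2')
to(c-n*.005,tool('p2',1))
E
```

```text
time: 14.02
ee_pos: [0.4333, -0.3138, 0.063]
eef_rot: [0.829, 0.515, -0.187, 0.112]
ft_force: [0.4, 0.0, 1.0]
finger_gap: 0.0682
t 14.07 ee [ 0.4334 -0.3137  0.063 ] F [-0.3 -0.   0. ] gap 0.0683 q [-0.21  0.67  0.7   2.    0.04  0.63 -0.11]
rotvec deg [-0.04 -0.11 -0.06] trans in tool(now) [-0.0002  0.0004 -0.0008] trans in target frame [-0.0002  0.0004 -0.0008]
```

View pics/w10.png

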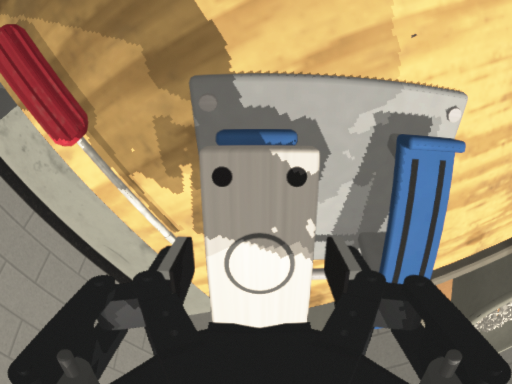

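Plate 2 sits between the pads, with the circle at (259,263) and no contact yet. Close and lift.

```bash
python3 -m inch '[{"rot":[0,0,0],"translation":[0,0,0],"hand":40},{"rot":[0,0,0],"translation":[0,0,0],"hand":40},{"rot":[0,0,0],"translation":[0,0,0],"hand":40},{"rot":[0,0,0],"translation":[0,0,0],"hand":40},{"rot":[0,0,0],"translation":[0,0,0],"hand":40}]' 50
python3 - <<'E'
from g import *
c,x,y,n=frame('p2')
to(c-n*.005,tool('p2',1))
E
python3 -m inch '[{"rot":[0,0,0],"translation":[0,0,-0.01],"hand":40},{"rot":[0,0,0],"translation":[0,0,-0.02],"hand":40},{"rot":[0,0,0],"translation":[0,0,-0.03],"hand":40},{"rot":[0,0,0],"translation":[0,0,-0.03],"hand":40},{"rot":[0,0,0],"translation":[0,0,-0.03],"hand":40},{"rot":[0,0,0],"translation":[0,0,-0.03],"hand":40},{"rot":[0,0,0],"translation":[0,0,-0.01],"hand":40},{"rot":[0,0,0],"translation":[0,0,0],"hand":40}]'
python3 - <<'E'
from g import *
snap('wrist','pics/w11.png')
c,x,y,n=frame('base')
for sg in(-1,): to(c+n*.1,tool('base',sg))
E
```

```text
time: 14.7
ee_pos: [0.4333, -0.3136, 0.063]
eef_rot: [0.829, 0.515, -0.187, 0.112]
ft_force: [-1.6, 4.0, 9.9]
finger_gap: 0.0512
t 14.7 ee [ 0.4333 -0.3136  0.063 ] F [-1.6  4.   9.9] gap 0.0512 q [-0.21  0.67  0.7   2.    0.04  0.63 -0.11]
rotvec deg [-0.05 -0.12 -0.07] trans in tool(now) [-0.0002  0.0005 -0.0007] trans in target frame [-0.0002  0.0005 -0.0007]
time: 15.7
ee_pos: [0.4642, -0.2531, 0.2073]
eef_rot: [0.829, 0.515, -0.187, 0.112]
ft_force: [-0.6, -0.5, -2.6]
finger_gap: 0.0509
t 15.75 ee [ 0.4637 -0.2533  0.2068] F [ 0.8 -0.6 -1.6] gap 0.0507 q [-0.43  0.45  0.81  1.91  0.14  0.98 -0.2 ]
rotvec deg [15.94 21.79 73.16] trans in tool(now) [ 0.1591  0.015  -0.0032] trans in target frame [ 0.0532 -0.1361  0.0648]
```

View pics/w11.png

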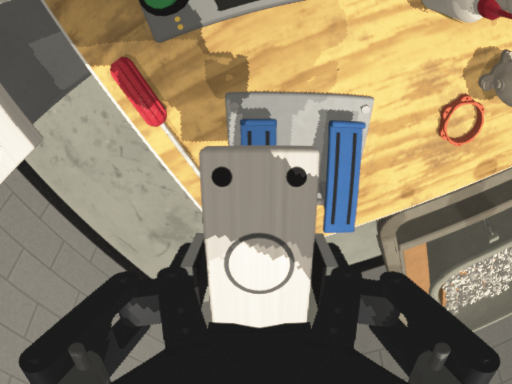

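Plate 2 is lifted and hasn't slipped: holes at (222,176) and (297,176), circle at (258,263). Turn it level.

```bash
python3 -m inch '[{"rot":[1.99,2.72,9.145],"translation":[0,0,-0.01],"hand":40},{"rot":[1.99,2.72,9.145],"translation":[0,0,0],"hand":40},{"rot":[1.99,2.72,9.145],"translation":[0,0,0],"hand":40},{"rot":[1.99,2.72,9.145],"translation":[0,0,0],"hand":40},{"rot":[1.99,2.72,9.145],"translation":[0,0,0],"hand":40},{"rot":[1.99,2.72,9.145],"translation":[0,0,0],"hand":40},{"rot":[1.99,2.72,9.145],"translation":[0,0,0],"hand":40},{"rot":[1.99,2.72,9.145],"translation":[0,0,0],"hand":40}]'
python3 - <<'E'
from g import *
c,x,y,n=frame('base')
T=tool('base',-1);to(c+n*.0622-.001*T.as_matrix()[:,0],T)
E
```

```text
time: 16.75
ee_pos: [0.4652, -0.2502, 0.2154]
eef_rot: [0.995, -0.097, 0.0, 0.0]
ft_force: [0.8, 1.0, -1.6]
finger_gap: 0.051
t 16.75 ee [ 0.4652 -0.2502  0.2154] F [ 0.8  1.  -1.6] gap 0.051 q [-0.35  0.43  0.99  1.91 -0.41  1.03 -0.94]
rotvec deg [ 0.02 -0.01 -0.39] trans in tool(now) [ 0.0504 -0.1331  0.1112] trans in target frame [ 0.0513 -0.1327  0.1112]
```

```bash
python3 -m inch '[{"rot":[0,0,-0.4],"translation":[0.0128,-0.033,0.01],"hand":40},{"rot":[0,0,0],"translation":[0.0128,-0.033,0.02],"hand":40},{"rot":[0,0,0],"translation":[0.0128,-0.033,0.02],"hand":40},{"rot":[0,0,0],"translation":[0.0128,-0.033,0.025],"hand":40},{"rot":[0,0,0],"translation":[0,0,0.025],"hand":40},{"rot":[0,0,0],"translation":[0,0,0.02],"hand":40},{"rot":[0,0,0],"translation":[0,0,0.008],"hand":40},{"rot":[0,0,0],"translation":[0,0,0],"hand":40}]'
python3 -m inch '[{"rot":[0,0,0],"translation":[0,0,0],"hand":40}]'
python3 - <<'E'
from g import *
snap('wrist','pics/w12.png')
c,x,y,n=frame('base')
T=tool('base',-1);to(c+n*.0222-.001*T.as_matrix()[:,0],T)
i=cv2.imread('pics/w12.png');cv2.imwrite('pics/w12c.png',cv2.resize(i[90:330,130:390],None,fx=3,fy=2.5,interpolation=cv2.INTER_CUBIC))
E
```

```text
time: 17.75
ee_pos: [0.5399, -0.1298, 0.0882]
eef_rot: [0.996, -0.09, -0.0, 0.001]
ft_force: [1.1, -0.1, -2.6]
finger_gap: 0.0508
time: 17.88
ee_pos: [0.5405, -0.1295, 0.089]
eef_rot: [0.996, -0.09, 0.001, 0.0]
ft_force: [0.3, -0.3, -2.3]
finger_gap: 0.051
t 17.93 ee [ 0.5406 -0.1293  0.0891] F [-0.4 -0.2 -1.1] gap 0.0508 q [-0.43  0.64  0.8   1.93 -0.62  0.83 -1.04]
rotvec deg [ 0.03 -0.08  0.39] trans in tool(now) [-0.0003  0.      0.0249] trans in target frame [-0.0003  0.      0.0249]
```

View pics/w12c.png

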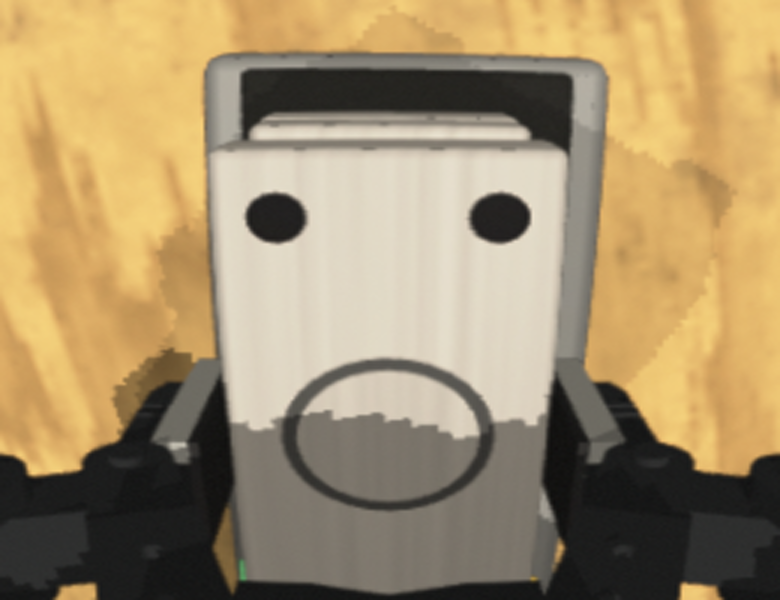

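All three edges are centred (mids 389–391). Lower.

```bash
python3 -m inch '[{"rot":[0,0,0.35],"translation":[-0.0003,0,0.01],"hand":40},{"rot":[0,0,0],"translation":[0,0,0.007],"hand":40},{"rot":[0,0,0],"translation":[0,0,0.004],"hand":40},{"rot":[0,0,0],"translation":[0,0,0.0015],"hand":40},{"rot":[0,0,0],"translation":[0,0,0],"hand":40},{"rot":[0,0,0],"translation":[0,0,0],"hand":40}]'; python3 -m inch '[{"rot":[0,0,0],"translation":[0,0,0.001],"hand":40},{"rot":[0,0,0],"translation":[0,0,0],"hand":40}]'
```

```text
time: 18.68
ee_pos: [0.5399, -0.129, 0.0658]
eef_rot: [0.996, -0.093, 0.0, 0.0]
ft_force: [0.1, -0.3, -3.5]
finger_gap: 0.0508
time: 18.92
ee_pos: [0.5402, -0.129, 0.0651]
eef_rot: [0.996, -0.093, 0.0, 0.0]
ft_force: [-1.7, 0.9, 4.2]
finger_gap: 0.0507
```

Contact at z = 0.065, as expected. Release and retreat.

```bash
python3 -m inch '[{"rot":[0,0,0],"translation":[0,0,0],"hand":66},{"rot":[0,0,0],"translation":[0,0,0],"hand":72},{"rot":[0,0,0],"translation":[0,0,0],"hand":80},{"rot":[0,0,0],"translation":[0,0,0],"hand":80},{"rot":[0,0,0],"translation":[0,0,-0.01],"hand":80},{"rot":[0,0,0],"translation":[0,0,-0.03],"hand":80},{"rot":[0,0,0],"translation":[0,0,-0.05],"hand":80},{"rot":[0,0,0],"translation":[0,0,-0.02],"hand":80}]'
python3 -m inch '[{"rot":[0,0,0],"translation":[0,0,0],"hand":0},{"rot":[0,0,0],"translation":[-0.05,0,0],"hand":0},{"rot":[0,0,0],"translation":[-0.05,0,0],"hand":0},{"rot":[0,0,0],"translation":[0,0,0],"hand":0},{"rot":[0,0,0],"translation":[0,0,0],"hand":0},{"rot":[0,0,0],"translation":[0,0,0],"hand":0}]'
python3 - <<'E'
from g import *
snap('top','pics/t13.png');snap('scene','pics/s13.png');snap('wrist','pics/w13.png')
to(np.array([.4435,-.1127,.07]),tool('base',-1))
i=cv2.imread('pics/t13.png');a=cv2.resize(i[155:275,140:225],None,fx=4,fy=4,interpolation=cv2.INTER_CUBIC)
i=cv2.imread('pics/s13.png');b=cv2.resize(i[150:270,140:255],None,fx=4,fy=4,interpolation=cv2.INTER_CUBIC)[:480]
cv2.imwrite('pics/ts13.png',np.hstack([a,b])[:, :800])
E
```

```text
time: 19.92
ee_pos: [0.5406, -0.1294, 0.1777]
eef_rot: [0.996, -0.093, 0.002, 0.0]
ft_force: [0.4, 1.0, -0.2]
finger_gap: 0.0681
time: 20.68
ee_pos: [0.4423, -0.1107, 0.1747]
eef_rot: [0.996, -0.093, 0.0, 0.001]
ft_force: [0.0, 0.0, 0.1]
finger_gap: -0.0004
t 20.82 ee [ 0.442  -0.1108  0.1747] F [ 0.2 -0.1  0.8] gap -0.0003 q [-0.69  0.34  1.03  2.11 -0.38  0.88 -1.2 ]
rotvec deg [ 0.09 -0.01  0.04] trans in tool(now) [0.0018 0.0014 0.1047] trans in target frame [0.0018 0.0016 0.1047]
```

View pics/ts13.png

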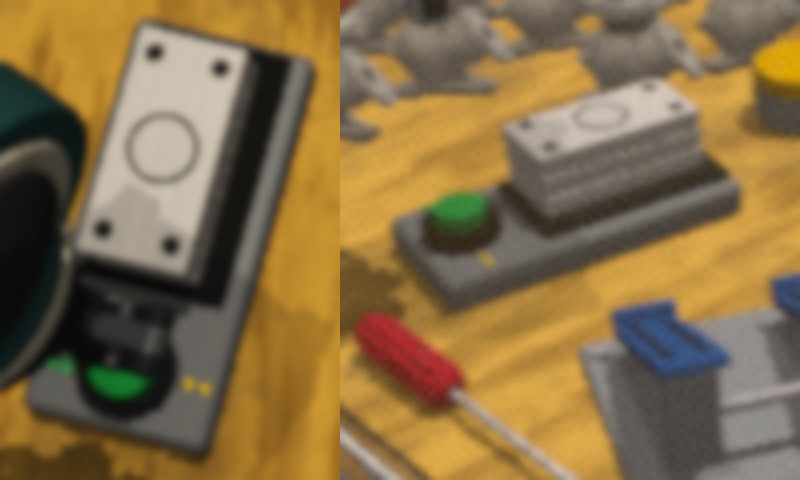

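View pics/w13.png

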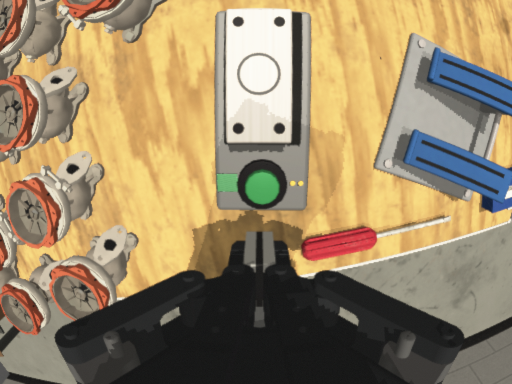

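The pile is flush in the top and scene views. In the wrist view the holes are at (238,20), (281,20), (238,128) and (280,128), and the button is at (262,187). I'll check the numbers and measure the button height.

```bash
python3 - <<'E'
from wr import *
f='pics/w13.npz';wholes(f,[(238.5,20.5),(281,20.5),(238.5,128.2),(280.3,128.2)],0,0,.07,s=1.)
c=dict(np.load(f));
for z in(.035,.038,.042):print(wpt(c,262,187,z).round(4))
# depth -> height at button and counter
H=c["hand_eye"];q=R.from_quat(c["q"]);K=c["camera_matrix"]
def z_at(u,v):
    d=np.median(c["range_z"][v-2:v+3,u-2:u+3]);a=np.array([(u-K[0,2])/K[0,0],(v-K[1,2])/K[1,1]]);r=np.hypot(*a);ray=np.r_[a/r*np.tan(r),1]*[1,-1,-1]*d
    return (c["ee"]+q.apply(H[:3,:3]@ray+H[:3,3])).round(4)
for p in((262,187),(255,183),(268,192),(227,200),(259,74),(330,180)):print(p,z_at(*p))
E
```

```text
ctr [ 0.5408 -0.1298  0.07  ] yaw -10.88 L 0.0868 w 0.033 0.0326
[ 0.4416 -0.1136  0.035 ]
[ 0.4424 -0.1137  0.038 ]
[ 0.4435 -0.1138  0.042 ]
(262, 187) [ 0.444  -0.1139  0.0438]
(255, 183) [ 0.4488 -0.1084  0.0437]
(268, 192) [ 0.4383 -0.1184  0.0438]
(227, 200) [ 0.4316 -0.0765  0.0223]
(259, 74) [ 0.54   -0.1292  0.0704]
(330, 180) [ 0.4264 -0.1854 -0.0005]
```

```bash
python3 -m inch '[{"rot":[0,0,0],"translation":[0.0023,0.0026,0.04],"hand":0},{"rot":[0,0,0],"translation":[0,0,0.04],"hand":0},{"rot":[0,0,0],"translation":[0,0,0.025],"hand":0},{"rot":[0,0,0],"translation":[0,0,0],"hand":0},{"rot":[0,0,0],"translation":[0,0,0],"hand":0}]'; python3 -m inch '[{"rot":[0,0,0],"translation":[0,0,0.006],"hand":0},{"rot":[0,0,0],"translation":[0,0,0.006],"hand":0},{"rot":[0,0,0],"translation":[0,0,0],"hand":0},{"rot":[0,0,0],"translation":[0,0,0],"hand":0}]'
```

```text
time: 21.45
ee_pos: [0.4439, -0.1139, 0.0706]
eef_rot: [0.996, -0.093, 0.0, 0.001]
ft_force: [-0.1, 0.9, 1.0]
finger_gap: 0.0
time: 21.95
ee_pos: [0.4435, -0.1135, 0.0579]
eef_rot: [0.996, -0.093, 0.0, 0.0]
ft_force: [0.1, 0.8, 1.3]
finger_gap: -0.0003
```

```bash
python3 -m inch '[{"rot":[0,0,0],"translation":[0,0,0.003],"hand":0},{"rot":[0,0,0],"translation":[0,0,0.003],"hand":0},{"rot":[0,0,0],"translation":[0,0,0],"hand":0},{"rot":[0,0,0],"translation":[0,0,0],"hand":0}]';python3 -m inch '[{"rot":[0,0,0],"translation":[0,0,0.001],"hand":0},{"rot":[0,0,0],"translation":[0,0,0],"hand":0}]'
```

```text
time: 22.45
ee_pos: [0.4436, -0.1135, 0.0519]
eef_rot: [0.996, -0.093, 0.0, 0.0]
ft_force: [-2.0, 1.9, 11.9]
finger_gap: 0.0
time: 22.7
ee_pos: [0.4437, -0.1136, 0.0515]
eef_rot: [0.996, -0.093, 0.0, -0.0]
ft_force: [-8.3, 4.4, 35.2]
finger_gap: 0.0003
```

The button is on its stop: 35 N, well over the 5 N it needs. Retreat.

```bash
python3 -m inch '[{"rot":[0,0,0],"translation":[0,0,-0.006],"hand":0},{"rot":[0,0,0],"translation":[0,0,-0.02],"hand":0},{"rot":[0,0,0],"translation":[0,0,-0.04],"hand":0},{"rot":[0,0,0],"translation":[0,0,-0.05],"hand":0},{"rot":[0,0,0],"translation":[-0.03,0,-0.03],"hand":0},{"rot":[0,0,0],"translation":[0,0,0],"hand":0},{"rot":[0,0,0],"translation":[0,0,0],"hand":0}]'
python3 - <<'E'
from wr import *
snap('wrist','pics/w14.png');snap('top','pics/t14.png')
c=dict(np.load('pics/w14.npz'))
i=cv2.imread('pics/w14.png');cv2.imwrite('pics/w14c.png',cv2.resize(i[0:240,160:420],None,fx=3,fy=2.5))
E
```

```text
time: 23.58
ee_pos: [0.4142, -0.1074, 0.1965]
eef_rot: [0.996, -0.092, 0.0, 0.0]
ft_force: [0.2, -0.5, 0.2]
finger_gap: -0.0
```

View pics/w14c.png

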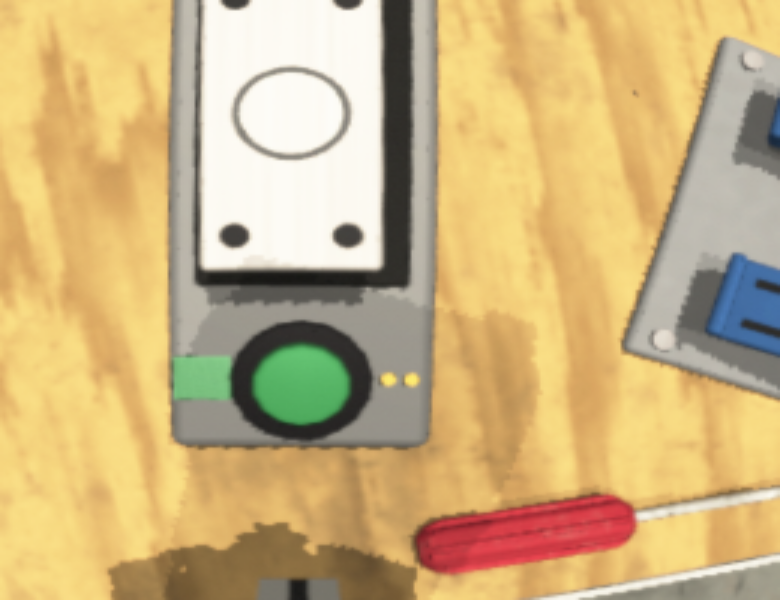

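View pics/t14.png

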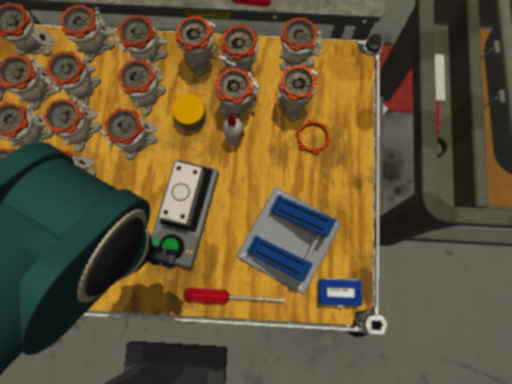

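The pile is flush (top circle at (182,191) in the top view), the button looks up, and the bystanders are in their starting places. The robot touches nothing. Handing in.

```bash
python3 - <<'E'
from wr import *
c=dict(np.load('pics/w14.npz'));H=c["hand_eye"];q=R.from_quat(c["q"]);K=c["camera_matrix"]
u,v=260,153;d=np.median(c["range_z"][v-2:v+3,u-2:u+3]);a=np.array([(u-K[0,2])/K[0,0],(v-K[1,2])/K[1,1]]);r=np.hypot(*a);ray=np.r_[a/r*np.tan(r),1]*[1,-1,-1]*d
print('button',(c["ee"]+q.apply(H[:3,:3]@ray+H[:3,3])).round(4))
print(env.job_done())
E
```

```text
button [ 0.4438 -0.1137  0.0439]
the job is handed in; nothing more can be done
None
```

I set both rack plates on the bottom plate, plate_1 first and plate_2 on top. Then I pressed the green button down to its stop, backed off and handed the job in at about 23.7 s of the 61 s.

- **Pile:** after the second plate was let go, the wrist camera put the top plate's centre at (0.5408, -0.1298). That is under 1 mm and about 0.2° from the bottom plate's starting pose. The top face measured 0.070 m high, as expected for three plates on the platform.
- **Button:** at full press the wrist force read 35 N. Afterwards the button's top was back at 0.0439 m, against 0.0437 m before.
- **Bystanders:** in the last top view they are where they started, judged by eye rather than measured.
- **Checks:** none failed or disagreed, and the hand-in reported no verdict.

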